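Pull up the bench lamp and hold it

TASK

Uncover the pull-up bench lamp: lift the cover plate by its handle straight off the two pins, and lay it gently, flat and the right way up, on the middle of the chopping board, and let go of it. Then pinch the lamp head so that the release button in its side is pressed in, pull the lamp straight up past the first stop to the second stop, where it goes no further, and finish while still holding it up there with the button squeezed, so that I can tighten the clamp screw. Leave the other things on the bench where they are.

Things in the scene. Friction and masses are not known exactly. Their poses are not given: they have to be found in the camera images.
- lamp_base: grey base of the pull-up bench lamp, fixed; origin on the bench under its centre, z up. Plinth 120 (x) x 170 (y) x 80 mm tall. At each y end a cheek, 90 (x) x 18 (y) mm, rises to 132 mm above the bench (gap between cheeks 124 mm, open to +x and -x), topped at x = 0, y = +-71 mm by a pin 8 mm in diameter, 12 mm tall. The lamp head stands midway between the cheeks
- lamp_grip (a point): centre of the lamp head, a black block 30 (x) x 44 (y) x 42 (z) mm with white y ends, on a mast in the middle of the base; axes as the base's. Mast down: 103 mm above the bench, head's underside 2 mm above the plinth. Head and mast only move straight up and down. Pinch it across x at mid height: a pad then holds the button in. Pinched across y it stays locked
- lamp_button_face (a point): middle of the outer face of the release button, a round steel button 16 mm in diameter that stands 6 mm out of the middle of the lamp head's +x face (the -x face is plain)
- lamp_button (a joint): release button: 0 out, 0.005 m fully pressed (towards the head's -x; 2 N to start, 6 N fully in, springs out when let go). Held in beyond about 0.003 it frees the mast; press it fully in
- lamp_head (a joint): upper part of the mast: rise of the head out of the lower tube, 0 down, 0.060 m at its stop (the first stop). It slides first
- lamp_lower (a joint): lower part of the mast: rise of the lower tube out of the base, 0 down, 0.060 m at its stop. It follows once the upper part is at its stop; both at their stops (head 120 mm above where it began) is the second stop. Lifting takes about 5 N; let go, the mast sinks back down
- cover_handle (a point): centre of the black upright handle of the loose cover plate: handle 16 (x) x 56 (y) x 38 (z) mm in the middle of the plate's top; this point is 24 mm above the plate's underside (handle top 43 mm above it)
- board_top (a point): centre of the top face of the fixed wooden chopping board, 190 (x) x 220 (y) x 16 mm, top 16 mm above the bench
- lunchbox_center (a point): blue plastic lunchbox, 121 x 171 x 62 mm, clipped shut, behind the chopping board; bystander; point at its centre, 31 mm above the bench
- jar_center (a point): glass salad jar with metal twist cap, 80 mm diameter, 129 mm tall, standing behind the lamp; bystander; point at its centre, 65 mm above the bench
- cupcake_case_center (a point): red silicone cupcake case, 68 mm wide at the rim, 32 mm tall, between lamp and board; bystander; point at its centre, 16 mm above the bench
- chopstick0_center (a point): bamboo chopstick, 240 mm long, 8 mm thick, on the left of the bench; bystander; point at its centre, 4 mm above the bench
- chopstick1_center (a point): the other bamboo chopstick, 240 mm long, 8 mm thick; bystander; point at its centre, 4 mm above the bench
- mug_center (a point): white mug, 80 mm wide, 90 mm tall, on the right of the bench; bystander; point at its centre, 45 mm above the bench
- bowl_center (a point): blue bowl, 120 mm wide, 50 mm tall, far left of the bench; bystander; point at its centre, 25 mm above the bench
- cover: loose aluminium cover plate, 108 (x) x 166 (y) x 5 mm, 0.2 to 0.37 kg; origin at the centre of its underside. Two 11 mm holes at y = +-71 mm fit loosely over the base's pins. At the start it lies on the cheeks, underside 132 mm above the bench and 8 mm over the lamp head
There are look-alikes about, which are no part of the job. Of the things that look like the cover, the smallest one is meant.

How it is judged (in metres and radians):
On the way, in this order (a step that is already met when the one before it is completed fails the run):
1. the cover plate lies flat, handle up, on the chopping board, let go and at rest (horizontal distance between cover_handle and board_top below 0.06 m and z of cover_handle in the frame of board_top between 0.019 and 0.029 m and angle between cover_handle's own z axis and vertical below 0.06 rad and contact force between the fingers and cover below 0.1 N and linear speed of cover below 0.02 m/s), for 0.2 s.
2. the button is pressed in by the fingers with the mast still down (value of joint lamp_button above 0.0035 m and value of joint each of lamp_head, lamp_lower below 0.01 m and contact force between the fingers and lamp_base above 1 N), for 0.05 s.
3. the lamp is pulled up past the first stop to the second (value of joint each of lamp_head, lamp_lower above 0.055 m and value of joint lamp_button above 0.0035 m and contact force between the fingers and lamp_base above 3 N), for 0.2 s.
At the end, for the whole second after the job is handed in: Both mast parts are out to their stops (each more than 55 of 60 mm), still, held by the fingers (over 3 N) with the button in (over 3.5 of 5 mm); the cover plate lies untouched and flat (within 0.06 rad) on the chopping board, its centre within 60 mm of the board's centre (all of step 1 and all of step 3 and velocity of joint lamp_head between -0.03 and 0.03 m/s and velocity of joint lamp_lower between -0.03 and 0.03 m/s); the arm keeps its last pose, push and grip.
It fails at once if the cover plate is dropped (falls free more than about 25 mm) (linear speed of cover above 0.7 m/s and contact force between the fingers and cover below 0.05 N).
It fails at once if one of the other things on the bench is shifted more than 25 mm (distance of any of lunchbox_center, jar_center, cupcake_case_center, chopstick0_center, chopstick1_center, mug_center, bowl_center from where it was at the start of the episode above 0.025 m).
It also fails if it takes over 54 s, if anything falls off the work surface, if the arm or the gripper's body presses on something with over 40 N, if the wrist force passes 120 N, or if a joint passes its speed limit or range.

ROBOT

A 7-joint arm with a two-finger parallel gripper is mounted at the origin on the work surface. World frame = base frame: x ahead of the robot, y to its left, z up, the work surface at z = 0. Lengths are in mm, angles in rad, forces in N, time in s.
With the tool pointing down it reaches from about 400 to 875 mm from the base axis. Payload 19.3 kg.
Tool frame: the origin (TCP) lies at the very end of the fingers, on their centre line; the grasp point (between the pads) lies 19 mm behind it (grip_point_offset is the z of the grasp point in the tool frame, in mm); z points along the fingers, x is the direction in which the jaws open and shut, and the axes are right-handed (so a half turn about z gives the same grasp; the last joint's range is limited). The gripper opens to 85 mm and grips with 20 to 120 N. Pads are 22 mm wide; open, the fingers measure 114 mm over their backs; the gripper's body (76 mm by 85 mm) begins 54 mm behind the grasp point. The pads swing forward as they close: fully open they stand 13 mm farther back than shut.
Start: joints at [-1.253, 0.521, -0.036, 1.599, 0.021, 1.021, -0.113], TCP at [236.363, 578.573, 231.291] pointing down, gripper open.
Joint ranges: [-2.91, 2.91], [-0.3, 2.13], [-1.5, 1.42], [0.17, 2.43], [-1.26, 4.41], [0.16, 1.93], [-2.52, 2.52]. Speed limits (rad/s): [1.89, 1.89, 2.39, 2.39, 3.01, 3.01, 3.01].

INTERFACE

Orientations are given as a 3x3 rotation matrix whose columns are the frame's x, y, z axes.
In Python, from workcell import movep, movel, goto_joints, open_gripper, clamp, wait, inverse_kinematics, read_state, camera, PlanningError, finish_job, grip_point_offset gives the robot as it stands. Calls block until the motion is done:
- movep(position, orientation): joint-space move of the TCP to a pose.
- movel(position, frame=None, max_speed=150, guard=None): straight line of the TCP; frame=None keeps the orientation; max_speed is the mean speed in mm/s. With guard (N) it stops when the force on the tool has changed by that much, and returns True; else False.
- goto_joints(angles): joint-space move.
- open_gripper() and clamp(): open the fingers fully, or close them until they stop; the grip force is fixed at half the most.
- wait(seconds).
- inverse_kinematics(position, orientation): joint angles nearest the present ones, or None.
- read_state(): the state.
- camera(name): name is "scene" or "top" or "wrist"; returns a dict with "image" (480x640x3 uint8, blue, green, red), "range_z" (480x640 float32, mm along the optical axis (not along the pixel's ray), 0 where there is no reading), "fx", "fy", "cx", "cy" (pixels), "cam_to_world" (4x4, takes a point from camera to world coordinates). Camera axes: x right, y up, looking along -z (the intrinsics and any distortion apply to the point x, -y, -z); pixel columns grow to the right and rows downward; lengths in mm; the calibration is good to about 2 mm. A picture is of the moment at which its call begins.
A pose or a line that the arm cannot do raises PlanningError and nothing moves.
- finish_job(): hands the job in, once; it reports no verdict.
The state is a dict: "time": time; "qpos": joint angles; "qvel": joint speeds; "joint_efforts": joint torques, N m; "eef_pos": TCP position; "tool_rot": TCP orientation; "ft_force": force on the tool from outside, world axes, zero at the start; "torque": the same for the moment, N m; "finger_gap": finger opening in mm.
Only numpy, scipy, OpenCV 4.12 (cv2) and the standard library are available. Lean on these libraries where they do the work, as an engineer would, in place of code of your own. Each camera call takes 0.05 s, during which the arm holds its last target.

## Working session

There is one attempt and no reset: what is moved stays moved. The work goes in short steps, each a Python script; the robot and the scene stay as the last script left them, time stands still between calls to the robot, and variables do not carry over. Pictures are saved under pics/ and viewed, and the job is handed in when it is done.

```bash
ls; mkdir -p pics
python3 - <<'E'
from workcell import *
import cv2, numpy as np
s=read_state(); print(s['time'],s['eef_pos'],s['tool_rot'],s['finger_gap'],grip_point_offset)
for n in ("scene","top"):
    c=camera(n); cv2.imwrite(f'pics/{n}0.png',c['image']); np.savez(f'{n}0.npz',**c)
    print(n,c['fx'],c['fy'],c['cx'],c['cy'],np.round(c['cam_to_world'],3).tolist(),[k for k in c])
E
```

```text
pics
0.0 [236.27148006 578.28048009 230.75051731] [[ 3.78144946e-01  9.25746351e-01 -3.06445329e-04]
 [ 9.25745788e-01 -3.78145056e-01 -1.02587243e-03]
 [-1.06557844e-03  1.04238001e-04 -9.99999427e-01]] 85.49724403070977 -18.700000000000003
scene 456.7072851938444 456.7072851938444 315.06804456746926 240.94652401702956 [[0.702, -0.603, 0.379, 912.707], [0.712, 0.584, -0.39, -430.249], [0.014, 0.543, 0.839, 1109.668], [0.0, 0.0, 0.0, 1.0]] ['image', 'range_z', 'fx', 'fy', 'cx', 'cy', 'cam_to_world']
top 460.648161666197 460.648161666197 324.4085085319193 239.6716651499547 [[0.022, 0.99, -0.139, 291.611], [-1.0, 0.023, 0.004, 52.512], [0.007, 0.138, 0.99, 1363.224], [0.0, 0.0, 0.0, 1.0]] ['image', 'range_z', 'fx', 'fy', 'cx', 'cy', 'cam_to_world']
```

View pics/scene0.png

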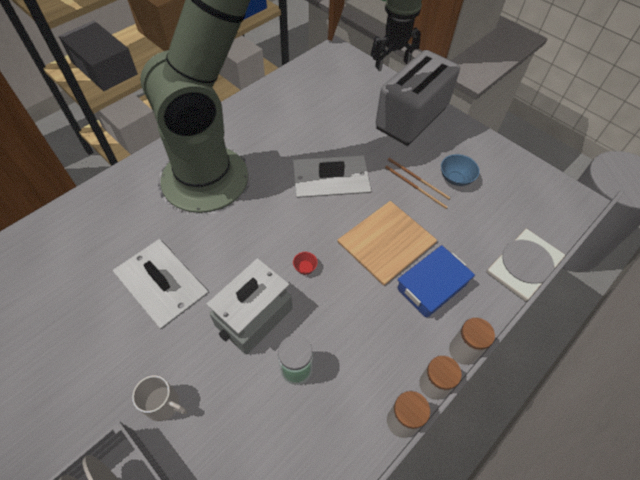

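View pics/top0.png

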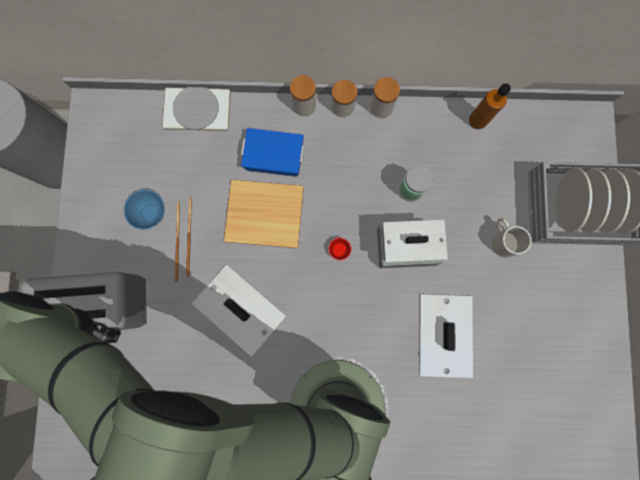

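The lamp with its cover is at about (413,240) in the top picture. The board is at (263,213), and two larger look-alike plates lie flat at (240,310) and (446,336). Next I measure them.

```bash
cat > h.py <<'E'
import numpy as np, cv2
def cloud(c):
    v,u=np.mgrid[0:480,0:640]; z=c['range_z'].astype(float)
    P=np.stack([(u-c['cx'])/c['fx']*z,-(v-c['cy'])/c['fy']*z,-z],-1)
    T=c['cam_to_world']; W=P@T[:3,:3].T+T[:3,3]; W[z<=0]=np.nan
    return W
def rect(W,mask):
    p=W[mask][:,:2].astype(np.float32); r=cv2.minAreaRect(p); return len(p),r,np.round(np.median(W[mask],0),1)
E
python3 - <<'E'
from h import *
for n in ('top','scene'):
    c=dict(np.load(n+'0.npz')); W=cloud(c); z=W[...,2]; im=c['image'].astype(int)
    def reg(uvbox): 
        m=np.zeros((480,640),bool); a,b,d,e=uvbox; m[b:e,a:d]=1; return m
    B={'top':dict(lamp=(370,205,460,285),board=(215,172,310,255)),'scene':dict(lamp=(195,245,310,360),board=(330,195,445,290))}[n]
    L=reg(B['lamp']); 
    print(n,'plate',rect(W,L&(z>125)&(z<150)))
    print(n,'handle',rect(W,L&(z>160)&(z<190)))
    sat=im.max(-1)-im.min(-1)
    Bm=reg(B['board'])&(z>8)&(z<25)&(im[...,2]-im[...,0]>40)
    print(n,'board',rect(W,Bm))
    for nm,bx in dict(top=dict(A=(190,262,290,360),Bq=(415,290,478,382)),scene=dict(A=(290,150,375,200),Bq=(110,235,210,330)))[n].items():
        print(nm,rect(W,reg(bx)&(z>2.5)&(z<15)&(im.min(-1)>90)), rect(W,reg(bx)&(z>30)))
E
python3 -c "
import cv2
a=cv2.imread('pics/scene0.png')[230:360,190:320];cv2.imwrite('pics/crop1.png',cv2.resize(a,None,fx=4,fy=4,interpolation=2))"
```

```text
top plate (2305, ((467.6709899902344, -196.4716339111328), (108.93883514404297, 167.59422302246094), 3.779639959335327), array([ 464. , -194.3,  136.8]))
top handle (142, ((466.8194580078125, -195.69424438476562), (15.990394592285156, 55.538909912109375), 4.137606143951416), array([ 465.6, -194.1,  174.5]))
top board (4588, ((556.8045043945312, 230.01828002929688), (220.98660278320312, 190.79208374023438), 86.51030731201172), array([554.5, 229.1,  15.8]))
A (4934, ((269.56072998046875, 291.6229248046875), (279.8580017089844, 295.2345886230469), 1.3392698764801025), array([267.4, 288.3,   6.5])) (258, ((270.9380798339844, 291.065185546875), (77.3590316772461, 22.670007705688477), 50.598392486572266), array([272.3, 289.2,  59.6]))
Bq (4026, ((211.14688110351562, -312.79901123046875), (183.32070922851562, 263.5889587402344), 89.82194519042969), array([ 207.3, -305.9,    7. ])) (286, ((211.86459350585938, -309.7124938964844), (21.34113121032715, 76.61554718017578), 89.66424560546875), array([ 211.9, -306.9,   59.2]))
scene plate (3416, ((546.5586547851562, -188.77137756347656), (266.1619
[... 261 characters left out ...]
(563.6804809570312, 302.6707763671875), (367.3394775390625, 190.75111389160156), 86.46131134033203), array([564.4, 223.1,  17.5]))
A (2673, ((269.52410888671875, 301.1376647949219), (270.4486083984375, 210.0948486328125), 46.17935562133789), array([285.9, 281.5,   8.3])) (302, ((273.837158203125, 292.61004638671875), (77.54032897949219, 29.265289306640625), 49.87345504760742), array([277.7, 289.7,  55.9]))
Bq (5636, ((202.26226806640625, -313.18865966796875), (281.9438781738281, 322.9929504394531), 52.73185348510742), array([ 218.7, -315.9,    7.3])) (309, ((301.99639892578125, -300.5683288574219), (256.8807373046875, 29.438064575195312), 6.2089362144470215), array([ 224. , -310.6,   60. ]))
```

View pics/crop1.png

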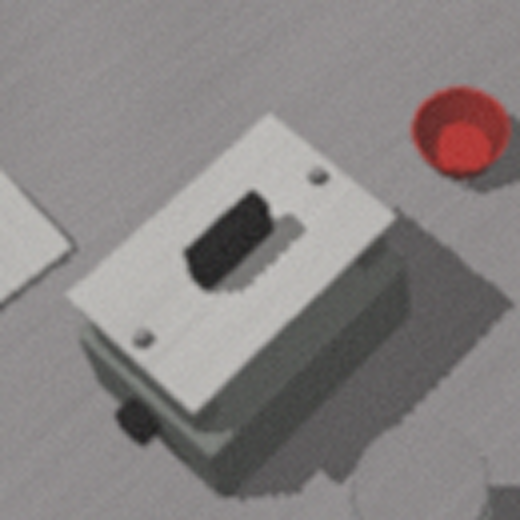

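Only the plate on the lamp measures 108 × 167 mm; the others are about 180 × 260 mm. The cover is at (467.5, -196) with yaw 3.8°, and the board at (557, 230). I'll go above the cover now.

```bash
cat >> h.py <<'E'
def R(yaw,s=1):
    c,sn=np.cos(yaw)*s,np.sin(yaw)*s
    x=np.array([c,sn,0]); z=np.array([0,0,-1.]); return np.stack([x,np.cross(z,x),z],1)
YAW=np.deg2rad(3.9)
E
python3 - <<'E'
from h import *; from workcell import *
for s in (1,-1):
  for p in ([467.5,-196,300],[467.5,-196,142],[557,230,250],[557,230,26],[467.5,-196,90],[467.5,-196,235]):
    q=inverse_kinematics(p,R(YAW,s)); print(s,p,None if q is None else np.round(q,2))
movel([236.3,578.3,330])
movep([467.5,-196,330],R(YAW,1))
c=camera('wrist'); cv2.imwrite('pics/w0.png',c['image']); np.savez('w0.npz',**c)
W=cloud(c); z=W[...,2]
print(rect(W,(z>160)&(z<190)),rect(W,(z>128)&(z<145)))
s=read_state(); print(s['time'],s['eef_pos'],s['qpos'],s['ft_force'])
E
```

```text
1 [467.5, -196, 300] [-0.39  0.36  0.88  1.85 -0.31  1.08  0.68]
1 [467.5, -196, 142] [-0.25  0.58  0.74  2.02 -0.57  0.76  0.91]
1 [557, 230, 250] [-0.71  0.49  0.32  1.65 -0.17  1.03 -0.27]
1 [557, 230, 26] [-0.6   0.77  0.16  1.8  -0.2   0.59 -0.25]
1 [467.5, -196, 90] [-0.09  0.62  0.51  2.04 -0.52  0.61  0.84]
1 [467.5, -196, 235] [-0.34  0.45  0.85  1.93 -0.42  0.94  0.78]
-1 [467.5, -196, 300] [-0.56  0.53  1.24  1.85 -0.55  1.16 -2.21]
-1 [467.5, -196, 142] [-0.48  0.88  1.22  2.02 -1.    1.03 -1.82]
-1 [557, 230, 250] [ 0.27  0.78 -1.27  1.6   0.76  1.34  2.1 ]
-1 [557, 230, 26] [-0.2   0.79 -0.42  1.77  0.48  0.68  2.32]
-1 [467.5, -196, 90] [-0.46  1.01  1.22  2.06 -1.18  1.04 -1.69]
-1 [467.5, -196, 235] [-0.53  0.66  1.23  1.94 -0.71  1.08 -2.06]
(1054, ((649.2804565429688, -306.0987548828125), (51.031673431396484, 462.1925354003906), 58.1865234375), array([ 470.9, -194. ,  174. ])) (19342, ((645.9835205078125, -247.00189208984375), (190.58529663085938, 521.7271728515625), 73.68559265136719), array([ 483.1, -194. ,  136.1]))
3.8 [ 467.81391069 -195.43295245  329.92193001] [-0.44632505  0.34521605  0.96039103  1.80535557 -0.30844549  1.15138814
  0.6836019 ] [0.83182692 0.72135406 0.34048809]
```

View pics/w0.png

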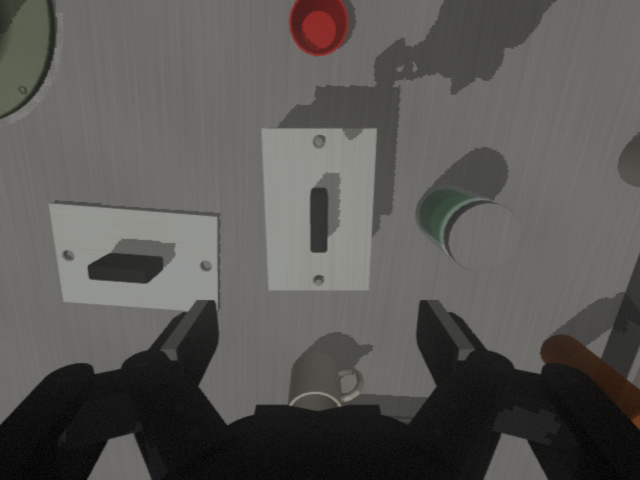

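The wrist view shows the cover handle at about (319,220), upright and midway between the jaws. I refine on it, descend and clamp.

Run:
```python
from h import *; from workcell import *
c=dict(np.load('w0.npz')); W=cloud(c); z=W[...,2]
m=np.zeros((480,640),bool); m[175:265,295:345]=1
print(rect(W,m&(z>165)&(z<190)))
m[:]=0; m[115:300,250:385]=1; pl=m&(z>128)&(z<145)
print(rect(W,pl))
h=rect(W,(lambda k:k)(np.pad(np.ones((90,50),bool),((175,215),(295,295)))&(z>165)&(z<190)))[1][0]
x=(h[0]+467.2)/2; y=(h[1]-196)/2; print('target',x,y)
movel([x,y,230],R(YAW)); 
print('hit',movel([x,y,143],max_speed=80,guard=15))
s=read_state(); print(s['eef_pos'],s['ft_force'])
clamp(); s=read_state(); print(s['time'],s['eef_pos'],s['ft_force'],s['finger_gap'])
```

```text
(1028, ((471.01495361328125, -195.67201232910156), (16.027141571044922, 55.523155212402344), 4.334897041320801), array([ 470.8, -194. ,  174. ]))
(16348, ((470.9927978515625, -196.36721801757812), (108.27030181884766, 166.71127319335938), 3.922508478164673), array([ 469.9, -184.6,  136.2]))
target 469.10747680664065 -195.83600616455078
hit False
[ 469.32848579 -195.91412134  143.38604642] [0.03607092 0.04977186 0.22037228]
6.5 [ 469.22274757 -195.82980335  143.19524385] [-0.18463163  1.56804762  4.85962541] 14.906095781996605
```

Run:
```python
from h import *; from workcell import *
p=read_state()['eef_pos']
print(movel([p[0],p[1],170],max_speed=50)); s=read_state(); print(s['ft_force'],s['finger_gap'])
movel([p[0],p[1],300],max_speed=150)
s=read_state(); print(s['time'],s['eef_pos'],s['ft_force'],s['torque'],s['finger_gap'])
for n in('wrist','scene'):
    c=camera(n); cv2.imwrite(f'pics/{n}1.png',c['image']); np.savez(n+'1.npz',**c)
```

```text
False
[ 0.3177139   0.81694958 -4.23125089] 15.153212083136237
8.2083 [ 468.88083081 -195.63419071  299.25076147] [ 0.19571474 -0.77336198 -3.20576632] [-0.00858002  0.00702965  0.00782987] 15.328657453099654
```

View pics/scene1.png

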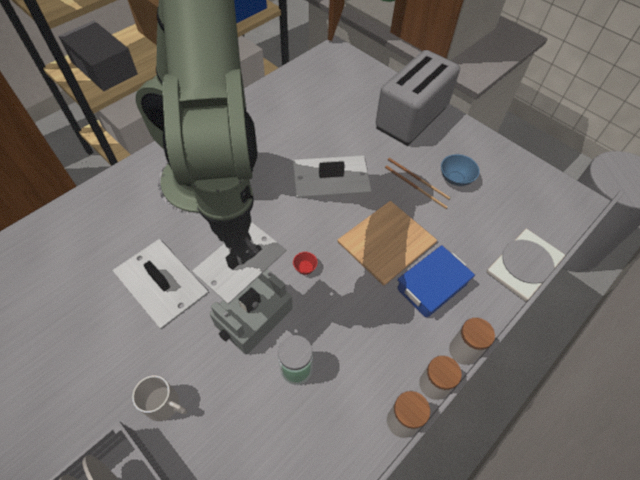

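View pics/wrist1.png

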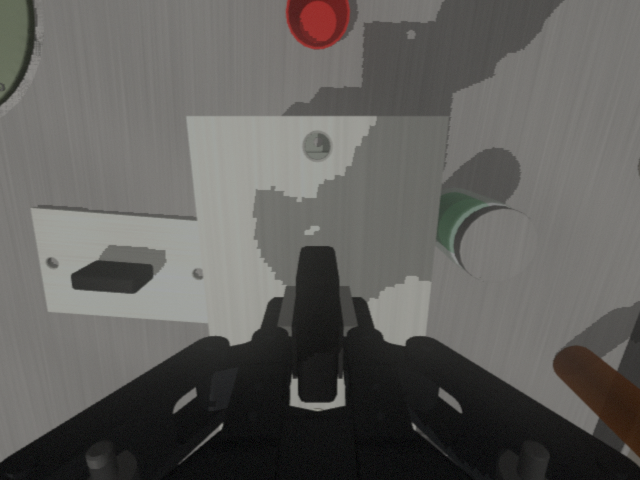

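The scene view shows the plate held level at (238,262) and clear of the pins, with the lamp head at (251,299). I carry it to the board.

Run:
```python
from h import *; from workcell import *
Rb=R(np.deg2rad(-3.5))
movel([558.5,229,180],R(YAW),max_speed=170)
s=read_state(); print(s['time'],s['eef_pos'],s['ft_force'])
movel([558.5,229,45],max_speed=120)
h=movel([558.5,229,24],max_speed=20,guard=5)
s=read_state(); print(h,s['time'],s['eef_pos'],s['ft_force'],s['finger_gap'])
c=camera('scene'); cv2.imwrite('pics/scene2.png',c['image'])
```

```text
11.1083 [558.59371547 228.56259853 180.21122093] [-0.51793978  0.57201767 -3.65232851]
True 13.2167 [558.38642662 228.94922967  27.19373384] [-1.5431682  -0.35215708 10.42829534] 14.889116119745434
```

View pics/scene2.png

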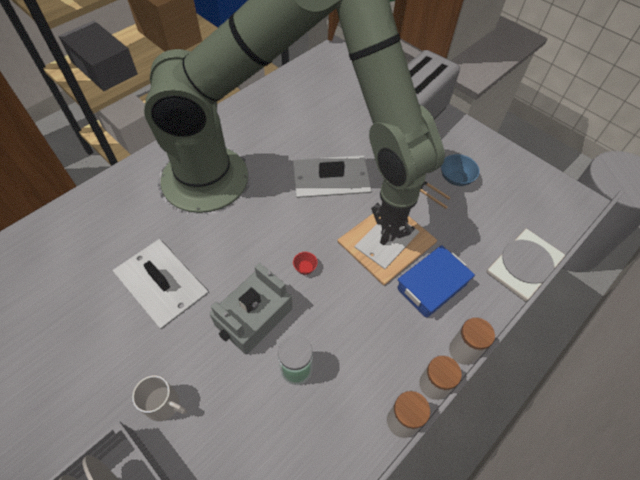

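Contact came at TCP z 27.2, as expected, and the plate is at (388,245) on the board. I release it, move up and look.

Run:
```python
from h import *; from workcell import *
open_gripper(); wait(0.1)
movel([558.5,229,120],max_speed=120)
c=camera('wrist'); W=cloud(c); z=W[...,2]; 
movel([558.5,229,270],max_speed=200)
c=camera('wrist'); cv2.imwrite('pics/w3.png',c['image']);  np.savez('w3.npz',**c)
s=read_state(); print(s['time'])
W=cloud(c); z=W[...,2]
near=(abs(W[...,0]-558)<70)&(abs(W[...,1]-229)<100)
print(rect(W,near&(z>50)&(z<66)))
pm=near&(z>18.5)&(z<26); print(rect(W,pm)); p=W[pm]; A=np.c_[p[:,:2],np.ones(len(p))]; print(np.linalg.lstsq(A,p[:,2],rcond=None)[0])
# go to lamp
movep([470,-196,300],R(YAW))
c=camera('wrist'); cv2.imwrite('pics/w4.png',c['image']);  np.savez('w4.npz',**c)
s=read_state(); print(s['time'],s['qpos'])
```

```text
15.975
(787, ((560.096923828125, 229.09841918945312), (15.713473320007324, 55.463897705078125), 3.6160168647766113), array([559.8, 230.3,  58. ]))
(12065, ((560.215576171875, 228.17398071289062), (108.13053894042969, 165.93360900878906), 3.938477039337158), array([559.9, 238.2,  20.3]))
[2.77391527e-04 5.24428747e-05 2.01005550e+01]
17.625 [-0.47878381  0.42598517  1.04194379  1.84563845 -0.41015654  1.10668308
  0.78360225]
```

View pics/w3.png

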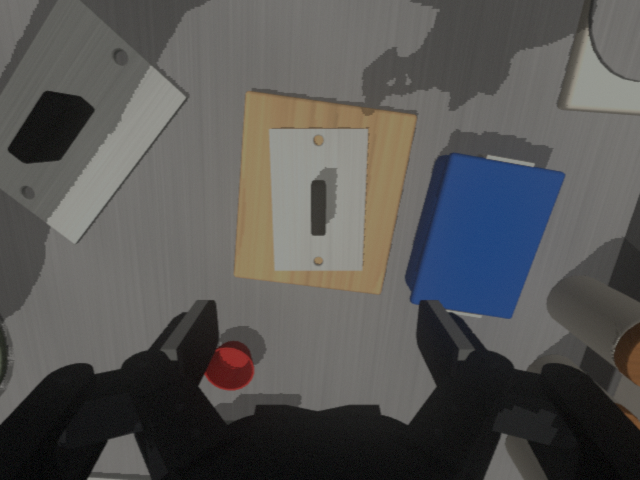

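View pics/w4.png

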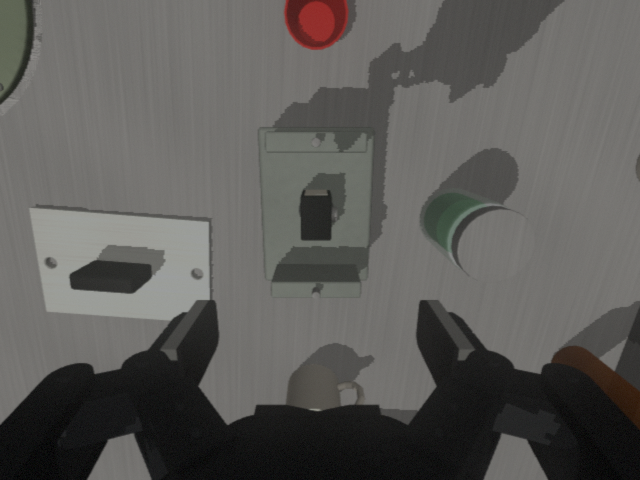

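The cover lies flat and centred on the board (handle at (318,208), tilt about 0.0003). In the second picture the lamp head is at (316,215), with the button just showing on its right. I measure the head.

```bash
python3 - <<'E'
from h import *; from workcell import *
c=dict(np.load('w4.npz')); W=cloud(c); z=W[...,2]
m=np.zeros((480,640),bool); m[180:250,290:350]=1
print(rect(W,m&(z>117)&(z<132)))
print(rect(W,m&(z>92)&(z<116)))
m[:]=0; m[120:305,250:385]=1
k=m&(z>126)&(z<150); print(rect(W,k))
for a in ((120,165),(270,310)):
    m[:]=0; m[a[0]:a[1],250:385]=1; print(rect(W,m&(z>138)),rect(W,m&(z>126)&(z<136)))
E
python3 -c "
import cv2
a=cv2.imread('pics/w4.png')[120:310,245:390];cv2.imwrite('pics/crop4.png',cv2.resize(a,None,fx=3,fy=3,interpolation=2))"
```

```text
(1412, ((470.8365173339844, -195.6390838623047), (29.380342483520508, 44.941429138183594), 4.118679523468018), array([ 470.8, -194.8,  123.1]))
(187, ((478.1688232421875, -181.86557006835938), (19.667438507080078, 44.19692611694336), 52.844112396240234), array([ 481.2, -175. ,  108.3]))
(3733, ((470.9553527832031, -195.91029357910156), (89.98037719726562, 159.77032470703125), 3.9428205490112305), array([ 470.2, -132. ,  131.1]))
(69, ((466.0686340332031, -125.1836166381836), (6.7773213386535645, 6.49786901473999), 3.7937889099121094), array([ 466.1, -125.2,  143.2])) (2065, ((466.0544128417969, -125.47380065917969), (89.88536834716797, 17.826982498168945), 3.434802770614624), array([ 465.8, -125.3,  131.1]))
(62, ((476.0155029296875, -266.16717529296875), (7.485017776489258, 7.691694736480713), 71.1942138671875), array([ 475.7, -265.9,  142.8])) (1530, ((475.7778015136719, -266.28802490234375), (89.97212982177734, 18.263206481933594), 3.5715532302856445), array([ 475.6, -264.8,  131. ]))
```

View pics/crop4.png

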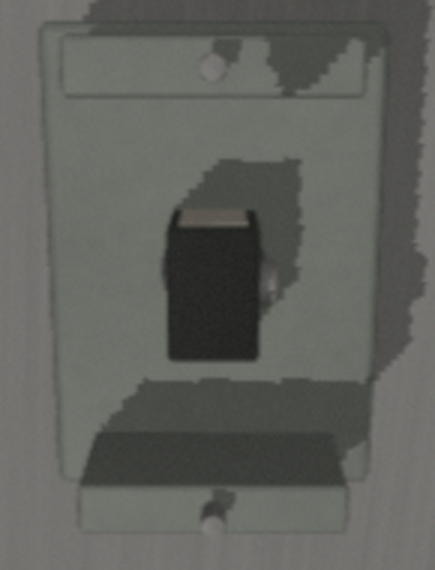

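The button is visible on the +x face. I descend, pinch at mid-height and check the gap before pulling.

Run:
```python
from h import *; from workcell import *
x,y=469.7,-195.7
movel([x,y,170],R(YAW),max_speed=150)
h=movel([x,y,86],max_speed=60,guard=12)
s=read_state(); print(h,s['time'],s['eef_pos'],s['ft_force'])
if not h:
    clamp(); wait(0.3); s=read_state(); print(s['time'],s['eef_pos'],s['ft_force'],s['finger_gap'])
c=camera('scene'); cv2.imwrite('pics/scene5.png',c['image'])
c=camera('wrist'); cv2.imwrite('pics/w5.png',c['image'])
```

```text
False 20.1917 [ 469.85685899 -195.73668689   86.2623744 ] [-0.07461195 -0.27253619 -0.01659937]
21.0417 [ 469.61650897 -195.83365767   86.35845916] [-3.36110614  1.74364418 11.36785396] 29.40311560575913
```

View pics/w5.png

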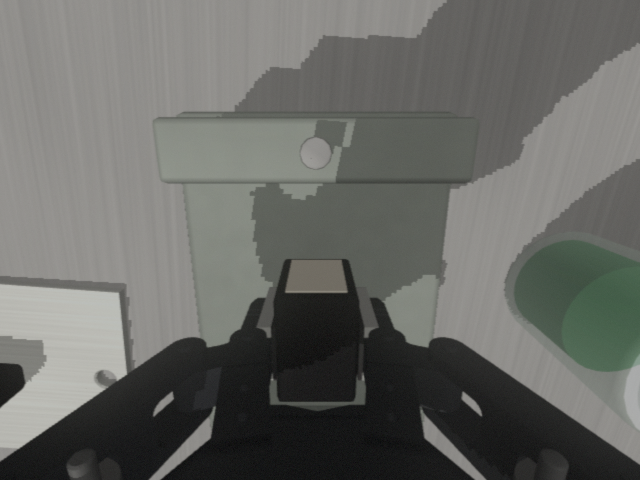

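The gap reads 29.4 mm; the 16 mm handle read about 1 mm low, so this matches the head with the button fully in. I pull up in stages.

```bash
python3 - <<'E'
from h import *; from workcell import *
x,y,z0=469.65,-195.8,86.36
def rep(t):
    s=read_state(); print(t,round(s['time'],2),np.round(s['eef_pos'],1),np.round(s['ft_force'],1),round(s['finger_gap'],2))
for dz in (15,50,70,95,112):
    h=movel([x,y,z0+dz],max_speed=50,guard=40); rep((dz,h))
    if h: break
else:
    h=movel([x,y,z0+124],max_speed=15,guard=12); rep(('stop',h)); wait(0.3); rep('hold')
c=camera('scene'); cv2.imwrite('pics/scene6.png',c['image']); np.savez('s6.npz',**c)
c=camera('wrist'); cv2.imwrite('pics/w6.png',c['image']); np.savez('w6.npz',**c)
E
python3 -c "
import cv2
a=cv2.imread('pics/scene6.png')[190:350,170:450];cv2.imwrite('pics/crop6.png',cv2.resize(a,None,fx=2.8,fy=2.8,interpolation=2))"
```

```text
(15, False) 21.6 [ 469.6 -195.7  101.5] [-1.6  0.3 -1.2] 29.75
(50, False) 22.45 [ 469.7 -195.8  136.3] [-0.9 -0.7 -1.4] 29.51
(70, False) 23.0 [ 469.7 -195.8  156.5] [-1.2  0.6 -2.1] 29.06
(95, False) 23.65 [ 469.7 -195.8  181.4] [-0.9 -0.5 -1.5] 28.9
(112, False) 24.14 [ 469.7 -195.8  198.6] [-0.4 -0.2 -0.8] 29.53
('stop', True) 24.73 [ 469.6 -195.6  206.5] [ 1.3 -2.1 -2.6] 29.18
hold 25.03 [ 469.5 -195.6  206.5] [ 1.2 -1.7 -1.3] 29.14
```

View pics/crop6.png

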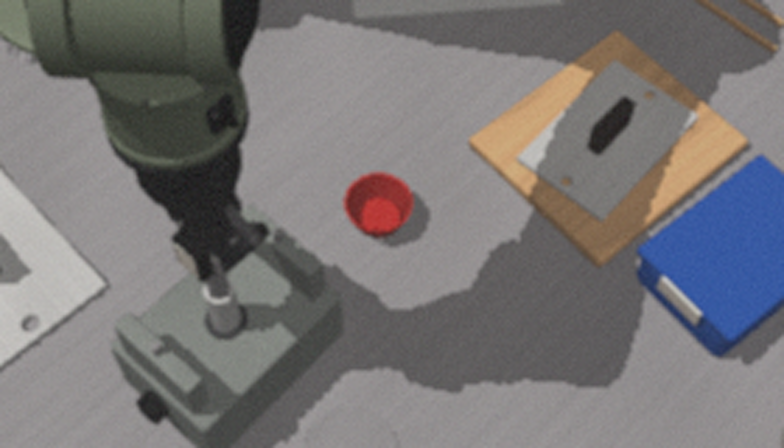

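View pics/w6.png

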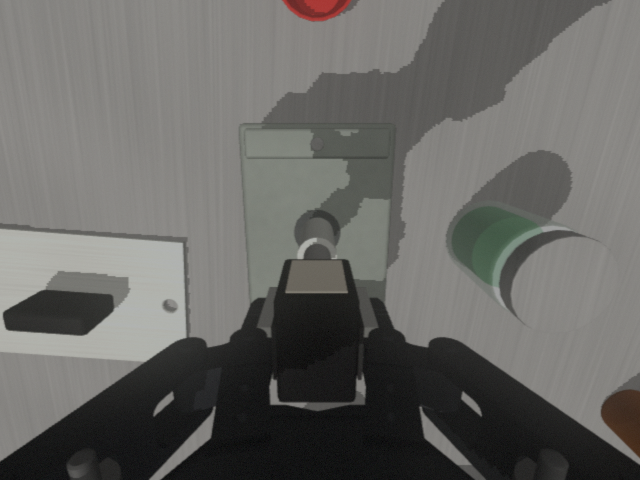

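Both tubes are out. The head sits in the jaws exactly as before the pull (white end at (317,275) in both wrist views), so nothing slipped. I add a small upward nudge to confirm the hard stop, then hand in.

Run:
```python
from h import *; from workcell import *
h=movel([469.6,-195.7,207.5],max_speed=8,guard=20); wait(0.4)
s=read_state(); print(h,s['time'],s['eef_pos'],s['ft_force'],s['finger_gap'],abs(s['qvel']).max())
c=camera('wrist'); W0=cloud(dict(np.load('w6.npz')));W=cloud(c)
print(np.nanmedian(W[262:290,295:345,2]),np.nanmedian(W0[262:290,295:345,2]))
c=dict(np.load('s6.npz')); W=cloud(c);z=W[...,2]
n=(abs(W[...,0]-560)<35)&(abs(W[...,1]-229)<60); print(rect(W,n&(z>50)&(z<66)))
finish_job()
```

```text
True 25.7417 [ 469.50421434 -195.54455546  206.61643062] [ 2.7312675  -2.26854708 -8.48826032] 29.415114529997698 0.0027415286984872693
224.293498483225 223.95756426388112
(107, ((559.11474609375, 229.2925567626953), (16.019193649291992, 56.72895431518555), 5.300114631652832), array([560.5, 225.4,  59.7]))
the job is handed in; nothing more can be done
```

The job is done and handed in at about 26 s of the 54 s allowed. It reports no verdict, so the result rests on my own checks below.

**Cover:** I lifted the plate (the smallest of the look-alikes, 108 × 167 mm) straight off the pins. I lowered it onto the board until it touched, let go, and checked it from above. It lay flat and handle up, about 3 mm from the board's centre. It was still there in a scene picture taken once the lamp was up.

**Lamp:** I pinched the head across x at mid-height. The gap reading of 29.4 mm fits the button being fully in, because the gripper reads about 1 mm low. I then pulled straight up past the first stop to the second:
- **Height:** the tool rose 120 mm, and both guarded upward moves stopped there against the end stop.
- **Grip:** the head had not slipped in the jaws. The end face of the head measured about 224 mm, close to the expected 223 mm.
- **Final state:** the arm is still, pulling up with about 8 N, with the gap unchanged at 29.4 mm.

I couldn't read the button and mast joints directly; their state is inferred from the gap, height and force. I didn't measure the other things on the bench again, but they looked unmoved in the pictures and nothing touched them. No check failed.

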